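# Clear the docking block and snap its port cover on

### The arm

A 7-joint arm with a two-finger parallel gripper is mounted at the origin on the work surface. World frame = base frame: x ahead of the robot, y to its left, z up, the work surface at z = 0. Lengths are in m, angles in degrees, forces in N, time in s.
With the tool pointing down it reaches from about 0.425 to 0.875 m from the base axis. Payload 4.7 kg.
Tool frame: the origin (TCP) lies midway between the tips of the shut fingers; the grasp point (between the pads) lies 19 mm behind it; z points along the fingers, y is the line along which they close (so a half turn about z gives the same grasp; the last joint's range is limited). The gripper opens to 87 mm and grips with 3 to 60 N. Pads are 19 mm wide; open, the fingers measure 117 mm over their backs; the gripper's body (75 mm by 190 mm) begins 51 mm behind the grasp point.
Start: joints at [67.787, 18.392, -4.016, 83.108, 1.295, 78.541, -3.26], TCP at [0.254, -0.598, 0.223] pointing down, gripper open.
Joint ranges: [-163.93, 163.93], [-17.29, 119.83], [-79.2, 71.16], [3.27, 140.29], [-89.18, 269.18], [5.43, 117.66], [-154.24, 154.24]. Speed limits (degrees/s): [147.25, 147.25, 180, 180, 180, 180, 180].

### API

Orientations are given as [roll, pitch, yaw] about the fixed x, y, z axes, in that order (R = Rz(yaw) Ry(pitch) Rx(roll)).
In Python, from cell import env gives the robot as it stands.
- The arm moves only by the tool step_arm, never from a script. Its argument "moves" is a list of rows, each an object with "dp": the shift along the tool's x, y, z in mm, a list of three; "dr": the turn, a rotation vector about the tool's x, y, z in rad, a list of three; "fingers": the closure, from 0 (fully open) to 1 (shut). In form: [{"dp": [dx, dy, dz], "dr": [ax, ay, az], "fingers": fingers}, ...]. A call has exactly 5 rows; each row shifts and turns the commanded pose from where the row before left it, along the tool's axes as they then stand; what a row does not reach is not made up. A row lasts 1/8 s, in which the tool goes at most 62.5 mm and 10.7 degrees, less where a joint would pass 70% of its speed; a pose out of reach is approached as far as the arm can. A call with a gripper value outside its range is refused whole. The fingers move at their own pace and stop on an object; "squeeze" is the grip in N (left out, the last holds). Time passes only in rows, so rows that do not move let the fingers close, or fill a call up. It gives the time, the measured TCP pose, the force, the opening and the grip force at its end, in the units of the state.
- env.get_obs(): the state, without advancing time (a new reading comes with each control period).
- env.read_camera(name): name is "side" or "top" or "wrist"; returns the picture (400x640x3 uint8, red, green, blue); there is no depth.
- env.camera_model(name): a dict with "fx", "fy", "cx", "cy" (pixels), "R" (3x3) and "t" (3): a world point X has camera coordinates R X + t. Camera axes: x right, y down, z forward; pixel columns grow to the right and rows downward; lengths in m; the calibration is good to about 2 mm. A picture is of the moment at which its call begins: read the wrist's pose just before it. camera_model takes no time and is no camera call; for the wrist camera it gives the pose at the moment of the call.
- env.sign_off(): hands the job in; it is judged then, once.
The state is a dict: "time_s": time; "qpos": joint angles; "joint_velocities": joint speeds; "effort": joint torques, N m; "tool_pos": TCP position; "tool_rot": TCP orientation; "force": force on the tool from outside, world axes, zero at the start; "wrist_torque": the same for the moment, N m; "grip_width": finger opening in m; "grasp_force": force on a finger pad.
Only numpy, scipy, OpenCV 4.12 (cv2) and the standard library are available. Lean on these libraries where they do the work, as an engineer would, in place of code of your own. Each camera call takes 0.05 s, during which the arm holds its last target. There are 200 camera calls.

### The job

Close the port of the docking block for storage: lift the handled canister off the block and set it down upright on the round mat, without dropping it, and let it go. Then take the round port cover by its bar and press it, plug down, into the hole of the block until both catches snap over its rim and it is fully home, and keep pressing: finish while still holding it pressed down firmly. Leave the other things on the bench where they are.

Things in the scene. Friction and masses are not known exactly. Their poses are not given: they have to be found in the camera images.
- dock: Docking block fixed to the bench (sizes in mm): dark plinth 140 x 140 x 12 under an aluminium seat 130 x 130 x 30; seat top 42 above the bench. Origin: centre of its underside, on the axis of the round hole in the seat; z up. White sprung catches stand on the seat top on its +y and -y sides. At the start the canister stands on the seat, over the hole, between the catches.
- seat: The aluminium seat of the docking block, 130 x 130 x 30. Origin: centre of its underside, 12 above the bench, on the hole's axis. The hole in its top is 56.5 dia, 24 deep, with a small chamfer.
- catch_a (a joint): Sprung catch on the block's +y side, 34 wide, up to 12.5 above the seat top. Its pointed nose (45 degree ramps above and below) has its tip 7.5 above the seat top, 42 from the hole's axis: it overhangs the cover's rim by 3. Joint: 0 at rest (in), up to 0.006 m outward; spring 2 N at rest plus 1.3 N per mm. About 0.003 as the rim passes; back to 0 when the cover is home.
- catch_b (a joint): The same catch on the block's -y side; 0 at rest, grows outward.
- canister: Upright steel canister, 74 dia, 122 high, with a rigid handle arch (white bar) over its top; about 0.45 kg. Origin: centre of its underside. Its z is up; the handle's bar runs along its y.
- handle (a point): Centre of the canister's handle bar, 171 above its underside: bar 14 wide (canister x), 12 high, 76 long (canister y), carried by two posts at 30 either side of the middle; 43 of free space under the bar.
- mat: Round pale grey rubber mat, 140 dia, 4 thick, fixed on the bench. Origin: centre of its underside. The canister goes on it, its whole foot on the mat.
- cover: Round grey plastic port cover, 0.12 kg, standing loose on the bench on its plug. Origin: centre of the plug's underside; z up. Plug 54 dia, 18 long, its lowest 6 tapered to 44 dia; rim disc above it 90 dia, 4 thick; on that a grip bar 50 long (cover x), 14 wide (cover y), from 22 to 50 above the origin. Fits the hole at any yaw. Home: rim on the seat top, origin 24 above the dock's origin.
- bar (a point): Point on the cover's axis inside its grip bar, 42 above the cover's origin, 20 above the rim disc's top. Pressing the cover in: the rim meets the catches about 10 mm above home, the push rises to 9 to 16 N, drops suddenly as the rim passes the noses (about 7 mm above home), and rises again when the rim lies on the seat.
- jar: Bystander: closed round jar, 52 dia x 62 high. Leave it alone. Origin: centre of its underside.
- beaker: Bystander: open glass beaker, 64 dia x 75 high. Leave it alone. Origin: centre of its underside.
- dish: Bystander: flat round dish, 90 dia x 18 high, no bar on top. Leave it alone. Origin: centre of its underside.
- mouse: Bystander: computer mouse, about 34 high. Leave it alone. Origin: centre of its underside.
- driver: Bystander: screwdriver, 170 long, lying. Leave it alone. Origin: centre of its underside.
- tipbox: Bystander: pipette-tip box, 85 x 120 x 61 high. Leave it alone. Origin: centre of its underside.
Things that resemble listed ones, but are neither listed nor needed, are in the scene too. What is meant by the dock is not blue, and is the larger of those in its own colour. Leave any pink look-alike of the canister alone.

How it is judged (in metres and radians):
On the way, in this order (a step that is already met when the one before it is completed fails the run):
1. the canister is lifted clear of the docking block (z of canister in the frame of dock above 0.065 m and contact force between canister and dock below 0.1 N), for 0.1 s.
2. the canister stands released on the mat (horizontal distance between canister and mat below 0.036 m and angle between canister's own z axis and vertical below 0.1 rad and contact force between canister and mat above 1 N and contact force between the fingers and canister below 0.1 N and linear speed of canister below 0.03 m/s), for 0.2 s.
3. the cover is home under both catches (horizontal distance between cover and dock below 0.005 m and z of cover in the frame of dock below 0.0265 m and angle between cover's own z axis and vertical below 0.06 rad and value of joint each of catch_a, catch_b below 0.002 m), for 0.1 s.
At the end, for the whole second after the job is handed in: Canister upright, released and at rest on the mat (within 36 mm of its centre, tilt < 0.1 rad); cover home (within 5 mm of the hole's axis, 2.5 mm of home height, tilt < 0.06 rad, both catches back within 2 mm) and still pressed onto the seat by the robot with over 5 N (all of step 2 and all of step 3 and contact force between cover and seat above 5 N and contact force between any of the fingers, the arm and cover above 3 N); the arm keeps its last pose, push and grip.
It fails at once if the canister is dropped (falls faster than 0.5 m/s with no finger on it) (linear speed of canister above 0.5 m/s and contact force between the fingers and canister below 0.1 N).
It fails at once if the canister is tipped by more than 0.6 rad (angle between canister's own z axis and vertical above 0.6 rad).
It fails at once if a bystander is moved by more than 30 mm (distance of any of jar, beaker, dish, mouse, driver, tipbox from where it was at the start of the episode above 0.03 m).
It also fails if it takes over 64 s, if anything falls off the work surface, if the arm or the gripper's body presses on something with over 40 N, if the wrist force passes 120 N, or if a joint passes its speed limit or range.

## Working session

There is one attempt and no reset: what is moved stays moved. The work goes in short steps, Python scripts to look and compute and a tool call to move; the robot and the scene stay as the last step left them, time stands still between calls to the robot, and variables do not carry over. Pictures are saved under pics/ and viewed, at most 10 in all, crops included, and the job is handed in when it is done.

Besides the shell and the picture viewer there is one more tool, called after "Request:" as name(argument=value, ...), one argument or row to a line, values as JSON. step_arm: Moves the arm, as the interface text tells. Its arguments: {"type":"object","properties":{"moves":{"type":"array","items":{"type":"object","properties":{"dp":{"type":"array","items":{"type":"number"}},"dr":{"type":"array","items":{"type":"number"}},"fingers":{"type":"number"}}}},"squeeze":{"type":"number"}},"required":["moves"]}

```bash
mkdir -p pics; ls; python3 - <<'E'
from cell import env
import cv2,numpy as np
o=env.get_obs(); print({k:np.round(v,3).tolist() for k,v in o.items()})
for n in("top","side"):
    im=env.read_camera(n); cv2.imwrite(f"pics/{n}0.png",im[:,:,::-1])
    m=env.camera_model(n); print(n,m["fx"],m["cx"],m["cy"],np.round(m["R"],4).tolist(),np.round(m["t"],4).tolist())
E
```

```text
pics
{'time_s': 0.0, 'qpos': [67.788, 18.439, -4.015, 83.174, 1.295, 78.54, -3.262], 'joint_velocities': [-0.032, -0.104, -0.026, -0.011, -0.01, -0.109, 0.054], 'effort': [-0.0, -49.128, -0.404, -31.253, -0.064, 0.044, 0.0], 'tool_pos': [0.254, -0.598, 0.221], 'tool_rot': [-179.892, 0.006, 23.02], 'force': [0.467, -0.197, 0.743], 'wrist_torque': [0.04, -0.073, -0.006], 'grasp_force': 0.0, 'grip_width': 0.087}
top 485.3336715786576 324.02920460875856 209.7452777774431 [[0.0019, -0.9999, 0.0109], [-0.9948, -0.003, -0.1019], [0.1019, -0.0106, -0.9947]] [-0.0075, 0.5522, 1.59]
side 454.74336851206743 314.3114325068415 203.48687671246483 [[-0.9972, -0.0743, 0.0086], [-0.0497, 0.5722, -0.8186], [0.0559, -0.8168, -0.5743]] [0.5283, 0.1328, 1.1737]
```

View pics/top0.png

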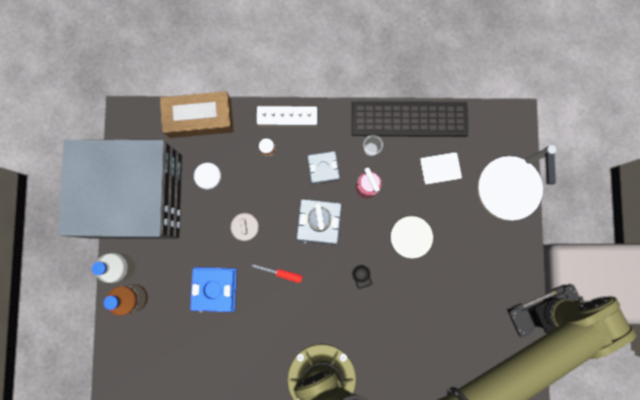

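View pics/side0.png

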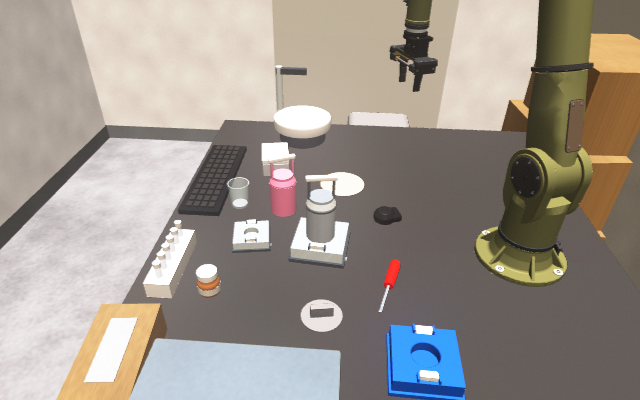

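The top view shows:
- **Dock:** candidates are the grey block at (319,221) with the canister on it, the small grey look-alike at (323,167) and the blue one at (213,289). I choose (319,221).
- **Canister:** grey at (319,217), against the pink one at (369,183). I choose the grey.
- **Cover:** the disc with a bar at (244,227), against the dish at (207,176) with no bar. I choose the one with the bar.
- **Mat:** the pale disc at (412,237), against the basin at (510,188). I choose the flat disc.

Next I check these in a close crop and measure them.

```bash
cat > h.py <<'E'
import numpy as np,cv2
from cell import env
def ray(m,uv):
    R=np.array(m["R"]);t=np.array(m["t"])
    d=R.T@np.array([(uv[0]-m["cx"])/m["fx"],(uv[1]-m["cy"])/m["fy"],1.]); return -R.T@t,d
def plane(m,uv,z):
    c,d=ray(m,uv); return c+d*(z-c[2])/d[2]
def proj(m,X):
    p=np.array(m["R"])@np.array(X)+np.array(m["t"]); return np.array([m["fx"]*p[0]/p[2]+m["cx"],m["fy"]*p[1]/p[2]+m["cy"]])
def tri(m1,a,m2,b):
    c1,d1=ray(m1,a);c2,d2=ray(m2,b)
    s=np.linalg.lstsq(np.c_[d1,-d2],c2-c1,rcond=None)[0]; p,q=c1+s[0]*d1,c2+s[1]*d2
    return (p+q)/2,np.linalg.norm(p-q)
E
python3 - <<'E'
from h import *
T=cv2.imread("pics/top0.png");S=cv2.imread("pics/side0.png")
a=cv2.resize(T[140:265,180:450],None,fx=2.9,fy=2.9,interpolation=cv2.INTER_CUBIC)
b=cv2.resize(S[160:340,230:380],None,fx=1.3,fy=1.3,interpolation=cv2.INTER_CUBIC)
c=np.zeros((a.shape[0]+b.shape[0],a.shape[1],3),np.uint8);c[:a.shape[0]]=a;c[a.shape[0]:,:b.shape[1]]=b
cv2.imwrite("pics/crop0.png",c[:600])
m=env.camera_model("top")
hsv=cv2.cvtColor(T,cv2.COLOR_BGR2HSV)
for n,(u,v),z in(("mat",(412,237),.004),("cover",(244,227),.022),("dish",(207,176),.018),("dock",(319,221),.042)):
    mk=(hsv[:,:,2]>110).astype(np.uint8)
    k,l,st,ce=cv2.connectedComponentsWithStats(mk)
    i=np.bincount(l[v-6:v+7,u-22:u+23].ravel(),minlength=k); i[0]=0; i=i.argmax()
    cn=cv2.findContours((l==i).astype(np.uint8),cv2.RETR_EXTERNAL,cv2.CHAIN_APPROX_NONE)[0][0]
    r=cv2.minAreaRect(cn); h=cv2.moments(cv2.convexHull(cn)); cc=(h["m10"]/h["m00"],h["m01"]/h["m00"])
    P=np.array([plane(m,p,z)[:2] for p in cv2.boxPoints(r)])
    print(n,st[i],np.round(cc,1),np.round(plane(m,cc,z),4),np.round(np.linalg.norm(np.diff(P,axis=0),axis=1),3),P.round(3).tolist())
E
```

```text
mat [ 390  215   44   45 1536] [411.5 236.8] [ 0.4638 -0.3013  0.004 ] [0.147 0.147 0.147] [[0.465, -0.197], [0.568, -0.301], [0.464, -0.405], [0.361, -0.3]]
cover [230 212  29  30 690] [244.  226.5] [0.4959 0.2601 0.022 ] [0.093 0.097 0.093] [[0.544, 0.308], [0.545, 0.214], [0.448, 0.213], [0.448, 0.306]]
dish [193 162  29  28 646] [206.8 175.5] [0.668  0.3892 0.018 ] [0.094 0.092 0.094] [[0.714, 0.437], [0.715, 0.343], [0.622, 0.34], [0.622, 0.434]]
dock [ 296  199   46   45 1780] [318.4 221.4] [0.5121 0.0125 0.042 ] [0.147 0.14  0.147] [[0.444, 0.089], [0.59, 0.075], [0.576, -0.065], [0.43, -0.049]]
```

View pics/crop0.png

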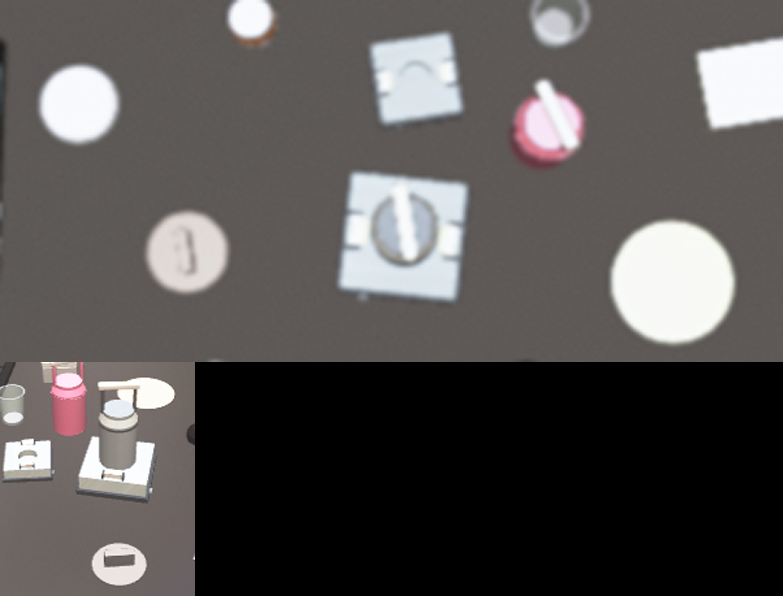

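The crop confirms the choices: the grey canister stands on the larger grey dock at crop (405,235), with catches left and right. The cover with its bar is at (187,252), the bar-less dish at (79,104), the pink look-alike at (547,128) and the mat at (672,282). Next I triangulate the handle bar and get the cover bar's direction.

```bash
python3 - <<'E'
from h import *
T=cv2.imread("pics/top0.png");S=cv2.imread("pics/side0.png")
mt,ms=env.camera_model("top"),env.camera_model("side")
def bar(I,x0,y0,x1,y1,f):
    mk=f(I[y0:y1,x0:x1].astype(int)).astype(np.uint8)
    k,l,st,ce=cv2.connectedComponentsWithStats(mk); i=1+st[1:,4].argmax()
    cn=cv2.findContours((l==i).astype(np.uint8),cv2.RETR_EXTERNAL,cv2.CHAIN_APPROX_NONE)[0][0]
    r=cv2.minAreaRect(cn); b=cv2.boxPoints(r)+[x0,y0]
    e=sorted([(np.linalg.norm(b[j]-b[(j+1)%4]),j) for j in range(4)])[:2]
    ends=[(b[j]+b[(j+1)%4])/2 for _,j in e]; return np.array(r[0])+[x0,y0],ends,st[i]
ct,et,s1=bar(T,305,198,333,236,lambda a:a.min(2)>222)
cs,es,s2=bar(S,300,172,342,190,lambda a:a.min(2)>150)
print(ct,et,s1,cs,es,s2)
print("tri",tri(mt,ct,ms,cs)); z=.213
for e in et: print("top end",plane(mt,e,z).round(4))
for e in es: print("side end",plane(ms,e,z).round(4))
print("ctr",plane(mt,ct,z).round(4),plane(ms,cs,z).round(4))
c,e,s=bar(T,236,216,252,238,lambda a:a.max(2)<175); print("coverbar",c,e,s,[plane(mt,q,.045).round(4) for q in e])
# side view bar of cover, mat centre, cover rim in side
hs=S.min(2)
for n,(x0,y0,x1,y1),z in(("mat",(342,170,368,198),.004),("cover",(296,295,348,333),.022)):
    mk=(hs[y0:y1,x0:x1]>110).astype(np.uint8); cn=max(cv2.findContours(mk,0,1)[0],key=cv2.contourArea)
    el=cv2.fitEllipse(cn); print(n,plane(ms,np.array(el[0])+[x0,y0],z).round(4),el[1])
E
```

```text
[317.20000076 215.10000038] [array([303.4100008 , 213.13000131]), array([330.99000168, 217.06999969])] [  0   4  28  27 238] [323.  180.5] [array([341. , 180.5]), array([305. , 180.5])] [  5   0  37  18 432]
tri (array([0.5138187 , 0.01604781, 0.20888077]), np.float64(0.007829162318959691))
top end [0.5231 0.0567 0.213 ]
top end [ 0.5117 -0.0247  0.213 ]
side end [0.4677 0.0195 0.213 ]
side end [0.5514 0.0269 0.213 ]
ctr [0.5174 0.016  0.213 ] [0.5096 0.0232 0.213 ]
coverbar [245.5 230. ] [array([245.5, 227. ]), array([245.5, 233. ])] [ 9 11  2  7  8] [array([0.4928, 0.2517, 0.045 ]), array([0.4731, 0.2514, 0.045 ])]
mat [ 0.4356 -0.297   0.004 ] (23.250513076782227, 24.360126495361328)
cover [0.4961 0.2609 0.022 ] (32.085941314697266, 42.2816047668457)
```

Request:
step_arm(
  moves=[
    {"dp":[42,-42,-15],"dr":[0,0,0],"fingers":0},
    {"dp":[42,-42,-15],"dr":[0,0,0],"fingers":0},
    {"dp":[42,-42,-15],"dr":[0,0,0],"fingers":0},
    {"dp":[42,-42,-15],"dr":[0,0,0],"fingers":0},
    {"dp":[42,-42,-15],"dr":[0,0,0],"fingers":0},
  ],
)

```text
time_s: 0.72
tool_pos: [0.3657, -0.3208, 0.2977]
tool_rot: [-180.0, 0.0, 23.0]
force: [1.5, -0.2, 0.6]
grip_width: 0.087
grasp_force: 0.0
```

Request:
step_arm(
  moves=[
    {"dp":[42,-42,-10],"dr":[0,0,0],"fingers":0},
    {"dp":[42,-42,-10],"dr":[0,0,0],"fingers":0},
    {"dp":[42,-42,-10],"dr":[0,0,0],"fingers":0},
    {"dp":[42,-42,-10],"dr":[0,0,0],"fingers":0},
    {"dp":[42,-42,-10],"dr":[0,0,0],"fingers":0},
  ],
)

```text
time_s: 1.35
tool_pos: [0.4767, -0.0456, 0.3477]
tool_rot: [180.0, 0.0, 23.0]
force: [1.0, -0.4, -0.0]
grip_width: 0.0866
grasp_force: 0.0
```

Request:
step_arm(
  moves=[
    {"dp":[0,0,0],"dr":[0,0,0.1],"fingers":0},
    {"dp":[0,0,0],"dr":[0,0,0.1],"fingers":0},
    {"dp":[0,0,0],"dr":[0,0,0.1],"fingers":0},
    {"dp":[0,0,0],"dr":[0,0,0],"fingers":0},
    {"dp":[0,0,0],"dr":[0,0,0],"fingers":0},
  ],
)

```text
time_s: 1.98
tool_pos: [0.4763, -0.0475, 0.3474]
tool_rot: [180.0, 0.0, 5.9]
force: [0.6, 0.5, 0.2]
grip_width: 0.0872
grasp_force: 0.0
```

```bash
python3 - <<'E'
from h import *
m=env.camera_model("wrist"); I=env.read_camera("wrist")[:,:,::-1]; cv2.imwrite("pics/w1.png",I)
o=env.get_obs(); print(o["tool_pos"],o["tool_rot"],o["time_s"],proj(m,[.512,.0125,.042]),proj(m,[.515,.016,.213]))
E
```

```text
[ 0.47637693 -0.04748055  0.34739622] [1.79998621e+02 1.57913560e-02 5.90547518e+00] 2.025 [279.33770032 134.13519957] [254.46628038 145.43880605]
```

View pics/w1.png

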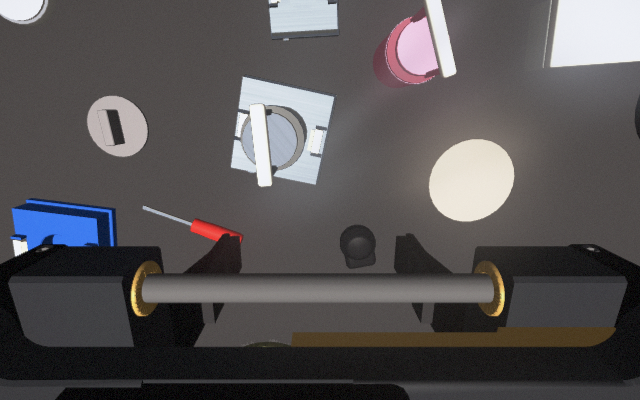

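The wrist view is sharp. It shows the handle bar from (258,104) to (264,186), the seat corners, the cover at (118,126) with its bar, and the mat at (472,180). I measure all four from here.

```bash
cat >> h.py <<'E'
def blob(mk,u,v):
    k,l,st,ce=cv2.connectedComponentsWithStats(mk.astype(np.uint8)); i=l[v,u]
    cn=max(cv2.findContours((l==i).astype(np.uint8),cv2.RETR_EXTERNAL,cv2.CHAIN_APPROX_NONE)[0],key=cv2.contourArea)
    return cn,i
def rect(m,cn,z):
    P=np.array([plane(m,p[0],z)[:2] for p in cn],np.float32); r=cv2.minAreaRect(P); b=cv2.boxPoints(r)
    d=b[1]-b[0] if np.linalg.norm(b[1]-b[0])>np.linalg.norm(b[2]-b[1]) else b[2]-b[1]
    return np.round(r[0],4),np.round(r[1],4),round(float(np.degrees(np.arctan2(d[1],d[0]))),1)
def circ(m,cn,z):
    P=np.array([plane(m,p[0],z)[:2] for p in cn],np.float32); 
    A=np.c_[2*P,np.ones(len(P))]; s=np.linalg.lstsq(A,(P**2).sum(1),rcond=None)[0]; return s[:2].round(4),round(float(np.sqrt(s[2]+s[0]**2+s[1]**2)),4)
E
python3 - <<'E'
from h import *
m=env.camera_model("wrist"); I=cv2.imread("pics/w1.png"); mn=I.min(2)
print("px handle",I[120,258],I[165,264],"can top",I[140,285],"seat",I[95,300],"cover",I[140,130],"coverbar top",I[110,122],I[125,112],I[125,121],"mat",I[180,472],"bench",I[200,300])
for th in(200,215,230):
    cn,i=blob(mn>th,260,150); print(th,"handle",i,rect(m,cn,.219),cv2.boundingRect(cn))
cn,i=blob(mn>120,472,180); print("mat",circ(m,cn,.004))
cn,i=blob(mn>110,130,145); print("cover",circ(m,cn,.022))
cn,i=blob(mn>110,300,95); print("dock",rect(m,cv2.convexHull(cn),.042))
E
```

```text
px handle [249 244 242] [248 244 242] can top [196 183 173] seat [230 223 214] cover [182 183 193] coverbar top [182 182 192] [44 45 47] [129 129 134] mat [219 230 236] bench [100  98  98]
200 handle 17 (array([ 0.5237, -0.0073]), array([0.0798, 0.0918]), -6.0) (231, 77, 102, 109)
215 handle 26 (array([0.5156, 0.0132]), array([0.0749, 0.0211]), 10.5) (239, 104, 32, 82)
230 handle 6 (array([0.5158, 0.0096]), array([0.0734, 0.0122]), 9.2) (250, 104, 21, 82)
mat (array([ 0.4648, -0.3012]), 0.0689)
cover (array([0.4963, 0.2589]), 0.0443)
dock (array([0.5044, 0.0121]), array([0.1312, 0.1505]), -5.9)
```

Request:
step_arm(
  moves=[
    {"dp":[0,0,0],"dr":[0,0,-0.055],"fingers":0},
    {"dp":[24,-25,0],"dr":[0,0,0],"fingers":0},
    {"dp":[24,-25,0],"dr":[0,0,0],"fingers":0},
    {"dp":[0,0,40],"dr":[0,0,0],"fingers":0},
    {"dp":[0,0,0],"dr":[0,0,0],"fingers":0},
  ],
)

```text
time_s: 2.65
tool_pos: [0.5143, 0.0093, 0.3049]
tool_rot: [-179.9, 0.3, 9.0]
force: [-1.2, -0.5, 1.3]
grip_width: 0.0873
grasp_force: 0.0
```

```bash
python3 - <<'E'
from h import *
m=env.camera_model("wrist"); I=env.read_camera("wrist")[:,:,::-1]; cv2.imwrite("pics/w2.png",I)
o=env.get_obs(); print(o["tool_pos"],o["tool_rot"])
p=proj(m,[.5158,.0096,.219]);print(p)
for th in (215,225,235):
  cn,i=blob(I.min(2)>th,int(p[0]),int(p[1])); print(rect(m,cn,.219),cv2.boundingRect(cn))
E
```

```text
[0.51536352 0.00895841 0.30694392] [-1.79982408e+02  1.40062626e-01  8.98392246e+00]
[318.02077432 205.08954942]
(array([0.5161, 0.0101]), array([0.0723, 0.0124]), 9.4) (310, 161, 16, 85)
(array([0.5161, 0.01  ]), array([0.0723, 0.0122]), 9.4) (310, 161, 16, 85)
(array([0.516 , 0.0102]), array([0.0723, 0.012 ]), 8.6) (310, 161, 16, 85)
```

View pics/w2.png

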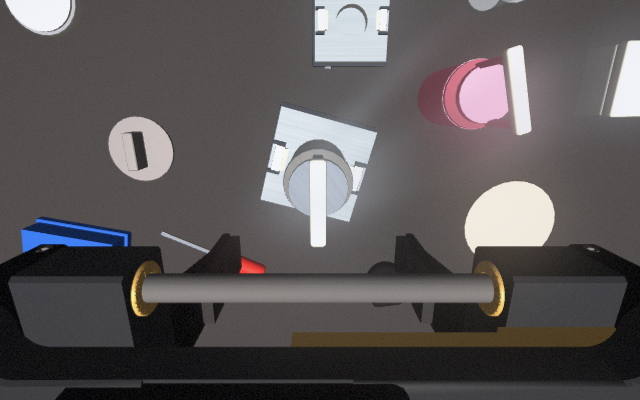

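The handle bar now runs vertically at columns 310–326, centred between the fingers, so I descend 113 mm and grip.

Request:
step_arm(
  moves=[
    {"dp":[1,0,30],"dr":[0,0,0],"fingers":0},
    {"dp":[0,-1,30],"dr":[0,0,0],"fingers":0},
    {"dp":[0,0,30],"dr":[0,0,0],"fingers":0},
    {"dp":[0,0,23],"dr":[0,0,0],"fingers":0},
    {"dp":[0,0,0],"dr":[0,0,0],"fingers":0.3},
  ],
  squeeze=40,
)

```text
time_s: 3.32
tool_pos: [0.5166, 0.0098, 0.1946]
tool_rot: [-180.0, 0.1, 8.9]
force: [-0.3, -1.1, 0.4]
grip_width: 0.0826
grasp_force: 0.0
```

Request:
step_arm(
  moves=[
    {"dp":[0,0,0],"dr":[0,0,0],"fingers":1},
    {"dp":[0,0,0],"dr":[0,0,0],"fingers":1},
    {"dp":[0,0,0],"dr":[0,0,0],"fingers":1},
    {"dp":[0,0,0],"dr":[0,0,0],"fingers":1},
    {"dp":[0,0,0],"dr":[0,0,0],"fingers":1},
  ],
  squeeze=40,
)

```text
time_s: 3.95
tool_pos: [0.517, 0.0106, 0.1946]
tool_rot: [180.0, -0.0, 9.0]
force: [1.2, -0.1, 0.3]
grip_width: 0.0352
grasp_force: 0.0
```

Request:
step_arm(
  moves=[
    {"dp":[0,0,0],"dr":[0,0,0],"fingers":1},
    {"dp":[0,0,0],"dr":[0,0,0],"fingers":1},
    {"dp":[0,0,0],"dr":[0,0,0],"fingers":1},
    {"dp":[0,0,0],"dr":[0,0,0],"fingers":1},
    {"dp":[0,0,0],"dr":[0,0,0],"fingers":1},
  ],
)

```text
time_s: 4.58
tool_pos: [0.5169, 0.0104, 0.1945]
tool_rot: [180.0, 0.0, 9.0]
force: [-0.3, -0.3, 0.8]
grip_width: 0.0135
grasp_force: 40.0
```

Request:
step_arm(
  moves=[
    {"dp":[0,0,-3],"dr":[0,0,0],"fingers":1},
    {"dp":[0,0,-8],"dr":[0,0,0],"fingers":1},
    {"dp":[0,0,-12],"dr":[0,0,0],"fingers":1},
    {"dp":[0,0,-17],"dr":[0,0,0],"fingers":1},
    {"dp":[0,0,0],"dr":[0,0,0],"fingers":1},
  ],
)

```text
time_s: 5.2
tool_pos: [0.5183, 0.0108, 0.2368]
tool_rot: [179.9, -0.2, 9.0]
force: [-0.5, 0.5, -2.9]
grip_width: 0.0133
grasp_force: 40.0
```

Request:
step_arm(
  moves=[
    {"dp":[-5,15,0],"dr":[0,0,0],"fingers":1},
    {"dp":[-8,25,0],"dr":[0,0,0],"fingers":1},
    {"dp":[-12,35,0],"dr":[0,0,0],"fingers":1},
    {"dp":[-12,35,0],"dr":[0,0,0],"fingers":1},
    {"dp":[-13,40,0],"dr":[0,0,0],"fingers":1},
  ],
)

```text
time_s: 5.82
tool_pos: [0.4897, -0.1474, 0.2339]
tool_rot: [180.0, 0.1, 9.0]
force: [1.3, -0.1, -2.5]
grip_width: 0.0136
grasp_force: 40.0
```

Request:
step_arm(
  moves=[
    {"dp":[-14,40,0],"dr":[0,0,0],"fingers":1},
    {"dp":[-12,35,0],"dr":[0,0,0],"fingers":1},
    {"dp":[-12,35,0],"dr":[0,0,0],"fingers":1},
    {"dp":[-8,25,0],"dr":[0,0,0],"fingers":1},
    {"dp":[-5,15,0],"dr":[0,0,0],"fingers":1},
  ],
)

```text
time_s: 6.45
tool_pos: [0.4621, -0.304, 0.2336]
tool_rot: [-180.0, 0.1, 8.8]
force: [0.3, 0.8, -4.6]
grip_width: 0.0135
grasp_force: 40.0
```

Request:
step_arm(
  moves=[
    {"dp":[0,0,0],"dr":[0,0,0],"fingers":1},
    {"dp":[0,0,0],"dr":[0,0,0],"fingers":1},
    {"dp":[0,0,25],"dr":[0,0,0],"fingers":1},
    {"dp":[0,0,25],"dr":[0,0,0],"fingers":1},
    {"dp":[0,0,0],"dr":[0,0,0],"fingers":1},
  ],
)

```text
time_s: 7.08
tool_pos: [0.463, -0.2992, 0.1827]
tool_rot: [-179.8, 0.2, 9.1]
force: [-1.4, 0.2, -3.3]
grip_width: 0.0137
grasp_force: 40.0
```

```bash
python3 - <<'E'
from h import *
o=env.get_obs(); print(o["tool_pos"],o["force"],o["grip_width"])
S=env.read_camera("side")[:,:,::-1];cv2.imwrite("pics/s2.png",cv2.resize(S[100:280,240:480],None,fx=2.5,fy=2.5))
T=env.read_camera("top")[:,:,::-1];cv2.imwrite("pics/t2.png",T)
E
```

```text
[ 0.46298552 -0.29916488  0.18269346] [-1.44105347  0.21159672 -3.32645662] 0.013674038593699776
```

View pics/s2.png

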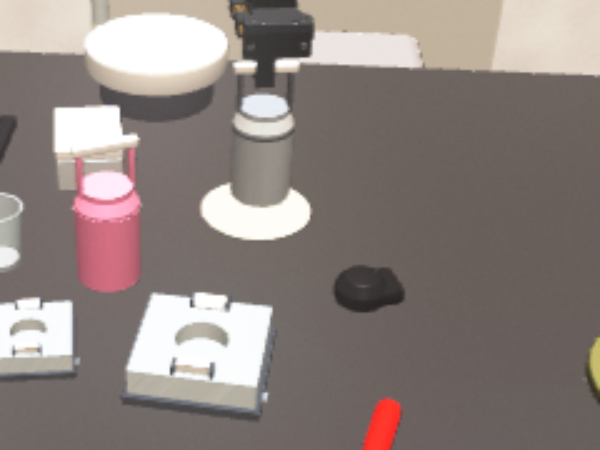

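The canister hangs upright over the mat, with its foot at crop (258,200) inside the mat disc, and the port is now open. I lower it the last 26 mm.

Request:
step_arm(
  moves=[
    {"dp":[0,0,8],"dr":[0,0,0],"fingers":1},
    {"dp":[0,0,8],"dr":[0,0,0],"fingers":1},
    {"dp":[0,0,5],"dr":[0,0,0],"fingers":1},
    {"dp":[0,0,3],"dr":[0,0,0],"fingers":1},
    {"dp":[0,0,1],"dr":[0,0,0],"fingers":1},
  ],
)

```text
time_s: 7.8
tool_pos: [0.4639, -0.3015, 0.1593]
tool_rot: [-180.0, 0.0, 9.0]
force: [0.4, 1.0, -4.5]
grip_width: 0.0136
grasp_force: 40.0
```

Request:
step_arm(
  moves=[
    {"dp":[0,0,0.5],"dr":[0,0,0],"fingers":1},
    {"dp":[0,0,0.5],"dr":[0,0,0],"fingers":1},
    {"dp":[0,0,0],"dr":[0,0,0],"fingers":1},
    {"dp":[0,0,0],"dr":[0,0,0],"fingers":1},
    {"dp":[0,0,0],"dr":[0,0,0],"fingers":1},
  ],
)

```text
time_s: 8.43
tool_pos: [0.464, -0.3016, 0.1586]
tool_rot: [180.0, -0.0, 9.0]
force: [-0.1, 0.3, -3.2]
grip_width: 0.0134
grasp_force: 40.0
```

Request:
step_arm(
  moves=[
    {"dp":[0,0,1],"dr":[0,0,0],"fingers":1},
    {"dp":[0,0,1],"dr":[0,0,0],"fingers":1},
    {"dp":[0,0,0.5],"dr":[0,0,0],"fingers":1},
    {"dp":[0,0,0],"dr":[0,0,0],"fingers":1},
    {"dp":[0,0,0],"dr":[0,0,0],"fingers":1},
  ],
)

```text
time_s: 9.05
tool_pos: [0.4642, -0.3017, 0.1564]
tool_rot: [180.0, -0.0, 9.0]
force: [0.2, -0.8, -0.6]
grip_width: 0.0135
grasp_force: 40.0
```

Request:
step_arm(
  moves=[
    {"dp":[0,0,0.5],"dr":[0,0,0],"fingers":1},
    {"dp":[0,0,0],"dr":[0,0,0],"fingers":1},
    {"dp":[0,0,0],"dr":[0,0,0],"fingers":0},
    {"dp":[0,0,0],"dr":[0,0,0],"fingers":0},
    {"dp":[0,0,0],"dr":[0,0,0],"fingers":0},
  ],
)

```text
time_s: 9.68
tool_pos: [0.4639, -0.3012, 0.1552]
tool_rot: [-180.0, 0.0, 9.0]
force: [0.6, 0.5, -0.0]
grip_width: 0.0357
grasp_force: 0.0
```

Request:
step_arm(
  moves=[
    {"dp":[0,0,0],"dr":[0,0,0],"fingers":0},
    {"dp":[0,0,0],"dr":[0,0,0],"fingers":0},
    {"dp":[0,0,0],"dr":[0,0,0],"fingers":0},
    {"dp":[0,0,0],"dr":[0,0,0],"fingers":0},
    {"dp":[0,0,0],"dr":[0,0,0],"fingers":0},
  ],
)

```text
time_s: 10.3
tool_pos: [0.464, -0.3015, 0.1556]
tool_rot: [180.0, -0.0, 9.0]
force: [-0.5, -0.7, -0.2]
grip_width: 0.083
grasp_force: 0.0
```

Request:
step_arm(
  moves=[
    {"dp":[0,0,-15],"dr":[0,0,0],"fingers":0},
    {"dp":[0,0,-40],"dr":[0,0,0],"fingers":0},
    {"dp":[0,0,-50],"dr":[0,0,0],"fingers":0},
    {"dp":[0,0,-50],"dr":[0,0,0],"fingers":0},
    {"dp":[0,0,-20],"dr":[0,0,0],"fingers":0},
  ],
)

```text
time_s: 10.92
tool_pos: [0.4651, -0.3019, 0.3356]
tool_rot: [179.7, -0.3, 9.0]
force: [0.1, 0.7, -0.5]
grip_width: 0.0868
grasp_force: 0.0
```

Request:
step_arm(
  moves=[
    {"dp":[7,-57,0],"dr":[0,0,0],"fingers":0},
    {"dp":[7,-57,0],"dr":[0,0,0],"fingers":0},
    {"dp":[7,-57,0],"dr":[0,0,0],"fingers":0},
    {"dp":[7,-57,0],"dr":[0,0,0],"fingers":0},
    {"dp":[7,-57,0],"dr":[0,0,0],"fingers":0},
  ],
)

```text
time_s: 11.55
tool_pos: [0.4539, -0.0125, 0.3318]
tool_rot: [179.9, -0.1, 9.0]
force: [1.7, -0.8, -0.1]
grip_width: 0.0871
grasp_force: 0.0
```

Request:
step_arm(
  moves=[
    {"dp":[7,-57,0],"dr":[0,0,0],"fingers":0},
    {"dp":[7,-57,0],"dr":[0,0,0],"fingers":0},
    {"dp":[0,0,0],"dr":[0,0,0],"fingers":0},
    {"dp":[0,0,0],"dr":[0,0,0],"fingers":0},
    {"dp":[0,0,0],"dr":[0,0,0],"fingers":0},
  ],
)

```text
time_s: 12.18
tool_pos: [0.4504, 0.0986, 0.3307]
tool_rot: [180.0, -0.0, 8.8]
force: [-0.1, 0.3, -0.2]
grip_width: 0.0873
grasp_force: 0.0
```

```bash
python3 - <<'E'
from h import *
m=env.camera_model("wrist"); I=env.read_camera("wrist")[:,:,::-1]; cv2.imwrite("pics/w3.png",I)
o=env.get_obs(); print(o["tool_pos"],o["tool_rot"],o["time_s"],proj(m,[.512,.0125,.042]),proj(m,[.4963,.259,.022]))
E
```

```text
[0.45036194 0.09870537 0.33066318] [1.79993270e+02 5.66967130e-04 8.82176351e+00] 12.225 [385.3483738  130.75955942] [212.48973259 114.03041501]
```

View pics/w3.png

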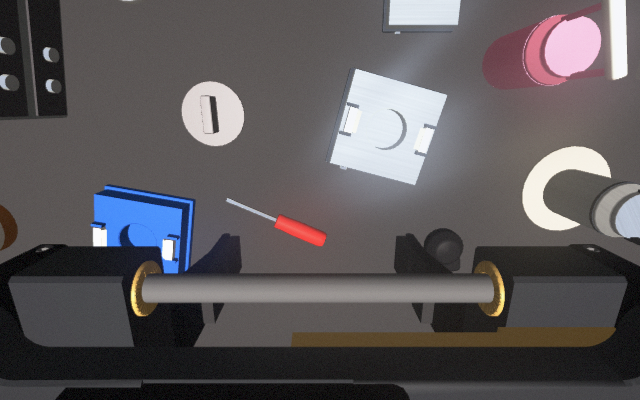

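The wrist view shows the open hole at (386,129) in the seat, the cover at (213,114) with the dark side of its bar at about (212,115), and the canister standing on the mat. I measure the seat, hole rim and cover bar.

```bash
python3 - <<'E'
from h import *
m=env.camera_model("wrist"); I=cv2.imread("pics/w3.png"); mn=I.min(2); g=cv2.cvtColor(I,6)
cn,i=blob(mn>150,360,150); print("seat",rect(m,cv2.convexHull(cn),.042))
b=cv2.boxPoints(cv2.minAreaRect(cn)); 
cn,i=blob(mn>110,195,120); print("cover",circ(m,cn,.022))
sub=g[85:145,185:240]; mk=(sub<85).astype(np.uint8)
k,l,st,ce=cv2.connectedComponentsWithStats(mk); i=l[30,28]; print(st[i])
cd=max(cv2.findContours((l==i).astype(np.uint8),0,1)[0],key=cv2.contourArea)+[185,85]
print("dark side",cv2.boxPoints(cv2.minAreaRect(cd)).round(1).tolist(), rect(m,cd,.05),rect(m,cd,.022))
print(g[98:134:5,196:224].tolist()[3])
# hole rim: dark crescent edge on the right
e=cv2.Canny(g,40,100); ys,xs=np.nonzero(e[103:155,362:412]); print(len(xs))
P=np.array([plane(m,(x+362,y+103),.042)[:2] for x,y in zip(xs,ys)])
best=max(((np.sum(abs(np.linalg.norm(P-[cx,cy],axis=1)-.0283)<.0012),cx,cy) for cx in np.arange(.495,.53,.0005) for cy in np.arange(-.005,.03,.0005))); print("hole",best)
s=P[abs(np.linalg.norm(P-best[1:],axis=1)-.0283)<.002]; A=np.c_[2*s,np.ones(len(s))]; q=np.linalg.lstsq(A,(s**2).sum(1),rcond=None)[0]; print(q[:2],np.sqrt(q[2]+q[0]**2+q[1]**2))
E
```

```text
seat (array([0.512 , 0.0117]), array([0.1307, 0.1338]), -5.9)
cover (array([0.4961, 0.2591]), 0.0447)
[ 25  12   9  36 178]
dark side [[209.60000610351562, 97.0], [214.6999969482422, 96.5], [218.1999969482422, 131.6999969482422], [213.10000610351562, 132.1999969482422]] (array([0.4975, 0.2483]), array([0.0458, 0.0069]), 9.5) (array([0.4956, 0.257 ]), array([0.0487, 0.0073]), 9.5)
[217, 219, 219, 218, 216, 197, 206, 214, 214, 217, 218, 222, 222, 222, 196, 124, 54, 56, 55, 54, 68, 148, 220, 220, 221, 220, 221, 221]
164
hole (np.int64(89), np.float64(0.514), np.float64(0.012499999999999983))
[0.51403274 0.01226086] 0.028157250394358013
```

Request:
step_arm(
  moves=[
    {"dp":[20,-45,0],"dr":[0,0,0],"fingers":0},
    {"dp":[25,-53,0],"dr":[0,0,0],"fingers":0},
    {"dp":[25,-53,20],"dr":[0,0,0],"fingers":0},
    {"dp":[0,0,50],"dr":[0,0,0],"fingers":0},
    {"dp":[0,0,50],"dr":[0,0,0],"fingers":0},
  ],
)

```text
time_s: 12.85
tool_pos: [0.4961, 0.2603, 0.2086]
tool_rot: [-179.9, 0.1, 9.0]
force: [0.6, 0.2, -0.0]
grip_width: 0.0873
grasp_force: 0.0
```

Request:
step_arm(
  moves=[
    {"dp":[0,0,0],"dr":[0,0,0],"fingers":0},
    {"dp":[0,0,0],"dr":[0,0,0],"fingers":0},
    {"dp":[0,0,0],"dr":[0,0,0],"fingers":0},
    {"dp":[0,0,0],"dr":[0,0,0],"fingers":0},
    {"dp":[0,0,0],"dr":[0,0,0],"fingers":0},
  ],
)

```text
time_s: 13.48
tool_pos: [0.496, 0.2604, 0.2114]
tool_rot: [180.0, -0.1, 9.0]
force: [0.1, 0.6, -0.7]
grip_width: 0.087
grasp_force: 0.0
```

```bash
python3 - <<'E'
from h import *
m=env.camera_model("wrist"); I=env.read_camera("wrist")[:,:,::-1]; cv2.imwrite("pics/w4.png",I); g=cv2.cvtColor(I,6)
o=env.get_obs(); print(o["tool_pos"],o["tool_rot"],o["time_s"]); p=proj(m,[.496,.259,.022]); print(p,proj(m,[.496,.259,.05]))
E
```

```text
[0.49590446 0.26036896 0.21109235] [ 1.79990982e+02 -5.55618076e-02  8.97335267e+00] 13.525
[319.06902971 180.21264852] [319.20129443 186.05686015]
```

View pics/w4.png

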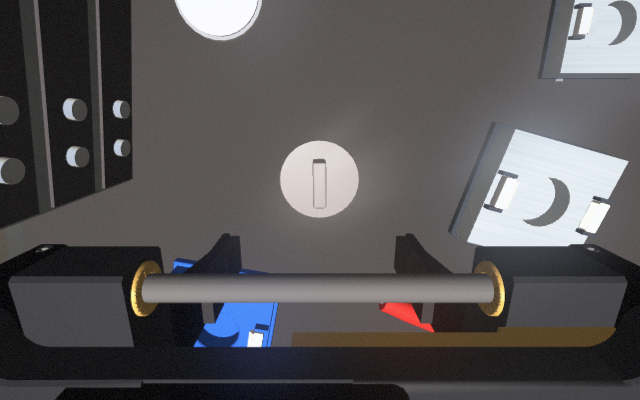

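The cover is centred at (319,180), its bar is vertical at columns 313–326, and the seat hole shows at (546,201). I refine the cover centre and bar yaw, and cross-check the hole.

```bash
python3 - <<'E'
from h import *
m=env.camera_model("wrist"); I=cv2.imread("pics/w4.png"); g=cv2.cvtColor(I,6)
cn,i=blob(I.min(2)>110,295,180); print("cover",circ(m,cn,.022),cv2.boundingRect(cn))
for y in range(160,212,8): print(y,g[y,308:332].tolist())
mk=(g>205)|(I.min(2)>150)
cn,i=blob(I.min(2)>140,520,150); P=[plane(m,p,.042)[:2].round(4).tolist() for p in cv2.boxPoints(cv2.minAreaRect(cn))]; print(P,rect(m,cv2.convexHull(cn),.042))
e=cv2.Canny(g,40,100); ys,xs=np.nonzero(e[170:232,515:578])
P=np.array([plane(m,(x+515,y+170),.042)[:2] for x,y in zip(xs,ys)])
print(max(((np.sum(abs(np.linalg.norm(P-[cx,cy],axis=1)-.0285)<.001),cx,cy) for cx in np.arange(.5,.53,.0005) for cy in np.arange(-.005,.03,.0005))))
E
```

```text
cover (array([0.4956, 0.2555]), 0.0469) (279, 140, 89, 79)
160 [219, 218, 218, 217, 210, 121, 96, 99, 100, 97, 97, 99, 99, 98, 98, 97, 110, 169, 217, 219, 220, 216, 216, 217]
168 [216, 219, 218, 216, 175, 180, 212, 213, 217, 215, 216, 215, 216, 218, 216, 215, 205, 171, 178, 218, 218, 216, 216, 216]
176 [216, 217, 217, 217, 209, 174, 208, 213, 214, 214, 214, 216, 215, 215, 216, 215, 204, 168, 181, 214, 212, 213, 214, 213]
184 [211, 214, 213, 211, 207, 163, 198, 211, 212, 210, 212, 212, 211, 211, 212, 208, 202, 173, 176, 212, 212, 208, 211, 209]
192 [212, 212, 210, 206, 204, 164, 195, 209, 208, 207, 210, 207, 210, 207, 206, 204, 200, 172, 175, 207, 208, 207, 205, 207]
200 [208, 208, 209, 207, 200, 154, 185, 209, 206, 207, 202, 204, 202, 202, 202, 201, 201, 175, 173, 205, 205, 203, 204, 204]
208 [205, 203, 206, 203, 204, 202, 199, 185, 166, 166, 165, 168, 168, 165, 163, 169, 201, 203, 204, 205, 204, 203, 202, 203]
[[0.4562, 0.0833], [0.5978, 0.071], [0.5714, -0.0588], [0.4199, -0.0626]] (array([0.5135, 0.0089]), array([0.1367, 0.1299]), 84.2)
(np.int64(103), np.float64(0.5144999999999984), np.float64(0.013999999999999981))
```

Request:
step_arm(
  moves=[
    {"dp":[0,1.4,40],"dr":[0,0,0],"fingers":0},
    {"dp":[0,0,50],"dr":[0,0,0],"fingers":0},
    {"dp":[0,0,45],"dr":[0,0,0],"fingers":0},
    {"dp":[0,0,30],"dr":[0,0,0],"fingers":0},
    {"dp":[0,0,15],"dr":[0,0,0],"fingers":0},
  ],
)

```text
time_s: 14.15
tool_pos: [0.495, 0.2584, 0.0289]
tool_rot: [180.0, 0.1, 9.0]
force: [-0.0, -0.1, -0.0]
grip_width: 0.0868
grasp_force: 0.0
```

Request:
step_arm(
  moves=[
    {"dp":[0,0,3],"dr":[0,0,0],"fingers":0},
    {"dp":[0,0,2],"dr":[0,0,0],"fingers":0.5},
    {"dp":[0,0,0],"dr":[0,0,0],"fingers":0.6},
    {"dp":[0,0,0],"dr":[0,0,0],"fingers":0.7},
    {"dp":[0,0,0],"dr":[0,0,0],"fingers":0.7},
  ],
)

```text
time_s: 14.78
tool_pos: [0.4962, 0.259, 0.0259]
tool_rot: [180.0, -0.0, 9.0]
force: [0.2, 0.8, 0.4]
grip_width: 0.0549
grasp_force: 0.0
```

Request:
step_arm(
  moves=[
    {"dp":[0,0,1.5],"dr":[0,0,0],"fingers":0.8},
    {"dp":[0,0,0],"dr":[0,0,0],"fingers":1},
    {"dp":[0,0,0],"dr":[0,0,0],"fingers":1},
    {"dp":[0,0,0],"dr":[0,0,0],"fingers":1},
    {"dp":[0,0,0],"dr":[0,0,0],"fingers":1},
  ],
  squeeze=60,
)

```text
time_s: 15.4
tool_pos: [0.4958, 0.2589, 0.024]
tool_rot: [180.0, 0.0, 9.0]
force: [-0.0, 0.3, 0.2]
grip_width: 0.0139
grasp_force: 60.0
```

Request:
step_arm(
  moves=[
    {"dp":[0,0,0],"dr":[0,0,0],"fingers":1},
    {"dp":[0,0,0],"dr":[0,0,0],"fingers":1},
    {"dp":[0,0,0],"dr":[0,0,0],"fingers":1},
    {"dp":[0,0,0],"dr":[0,0,0],"fingers":1},
    {"dp":[0,0,0],"dr":[0,0,0],"fingers":1},
  ],
)

```text
time_s: 16.02
tool_pos: [0.4958, 0.2589, 0.024]
tool_rot: [180.0, 0.0, 9.0]
force: [0.4, 0.3, -0.5]
grip_width: 0.0134
grasp_force: 60.0
```

Request:
step_arm(
  moves=[
    {"dp":[0,0,-20],"dr":[0,0,0],"fingers":1},
    {"dp":[0,0,-50],"dr":[0,0,0],"fingers":1},
    {"dp":[0,0,-60],"dr":[0,0,0],"fingers":1},
    {"dp":[0,0,-60],"dr":[0,0,0],"fingers":1},
    {"dp":[-2,26,-30],"dr":[0,0,0],"fingers":1},
  ],
)

```text
time_s: 16.65
tool_pos: [0.4978, 0.2366, 0.2491]
tool_rot: [-179.9, -0.3, 9.3]
force: [0.9, 0.1, -2.2]
grip_width: 0.0133
grasp_force: 60.0
```

Request:
step_arm(
  moves=[
    {"dp":[-4,45,0],"dr":[0,0,0],"fingers":1},
    {"dp":[-5,55,0],"dr":[0,0,0],"fingers":1},
    {"dp":[-5,55,0],"dr":[0,0,0],"fingers":1},
    {"dp":[-3,40,0],"dr":[0,0,0],"fingers":1},
    {"dp":[-2,25,0],"dr":[0,0,0],"fingers":1},
  ],
)

```text
time_s: 17.27
tool_pos: [0.5134, 0.0104, 0.2451]
tool_rot: [179.9, -0.0, 8.9]
force: [0.4, -0.3, -1.5]
grip_width: 0.0135
grasp_force: 60.0
```

Request:
step_arm(
  moves=[
    {"dp":[0,0,0],"dr":[0,0,0],"fingers":1},
    {"dp":[0,0,0],"dr":[0,0,0],"fingers":1},
    {"dp":[0,0,0],"dr":[0,0,0],"fingers":1},
    {"dp":[0,0,0],"dr":[0,0,0],"fingers":1},
    {"dp":[0,0,0],"dr":[0,0,0],"fingers":1},
  ],
)

```text
time_s: 17.9
tool_pos: [0.5135, 0.0133, 0.244]
tool_rot: [-180.0, 0.0, 9.0]
force: [0.2, 0.0, -1.7]
grip_width: 0.0135
grasp_force: 60.0
```

```bash
python3 - <<'E'
from h import *
m=env.camera_model("wrist"); I=env.read_camera("wrist")[:,:,::-1]; cv2.imwrite("pics/w5.png",I); g=cv2.cvtColor(I,6)
o=env.get_obs(); print(o["tool_pos"],o["tool_rot"],o["time_s"],o["force"],o["grip_width"]); print(proj(m,[.514,.0123,.042]))
E
```

```text
[0.51349369 0.01310396 0.24400157] [-1.79998529e+02  6.34061008e-03  9.02557391e+00] 17.95 [ 0.07785994  0.32002163 -2.29175222] 0.013500060251756343
[318.74867936 177.09307486]
```

View pics/w5.png

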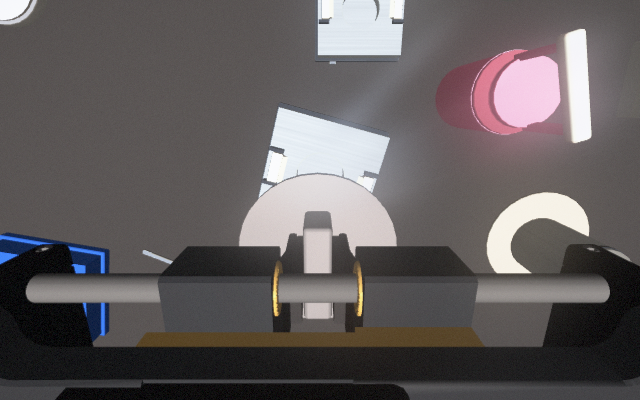

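The cover hangs level in the grip and hides the hole. The seat's far corners at (280,106) and (389,137) are visible, so I use them and the held rim as a last check of the offset.

```bash
python3 - <<'E'
from h import *
m=env.camera_model("wrist"); I=cv2.imread("pics/w5.png"); g=cv2.cvtColor(I,6).astype(float)
def edge(p,q,n,off=9):  # subpixel edge line between p,q: strongest gradient along normal n
    p,q,n=map(np.array,(p,q,n)); out=[]
    for s in np.linspace(.1,.9,25):
        c=p+(q-p)*s; d=np.arange(-off,off+.1,.25); pts=(c+d[:,None]*n).astype(np.float32)
        v=cv2.remap(g.astype(np.float32),pts[:,:1].copy(),pts[:,1:].copy(),1)[:,0]; v=np.convolve(v,np.ones(5)/5,'same'); gr=abs(np.gradient(v))[4:-4]; out.append(c+d[4:-4][gr.argmax()]*n)
    return np.array(out,np.float32)
def line(pts,z):
    P=np.array([plane(m,p,z)[:2] for p in pts],np.float32); vx,vy,x,y=cv2.fitLine(P,cv2.DIST_HUBER,0,.001,.001).ravel(); return np.array([vx,vy]),np.array([x,y])
F=line(edge((280,107),(388,137),(.27,-.96)),.042); L=line(edge((278,110),(270,143),(-.97,-.23)),.042); R=line(edge((388,140),(378,170),(.95,.3)),.042)
print(F,L,R)
for z in [.042]:
    d=F[0]/np.linalg.norm(F[0]); n=np.array([-d[1],d[0]]); n=n*np.sign(n@(np.array([.514,.012])-F[1]))
    h=[(F[1]-np.array([0,0]))@n+.065]; sL,sR=(L[1]@d),(R[1]@d); c=n*h[0]+d*(sL+sR)/2; print("yaw",np.degrees(np.arctan2(n[1],n[0])),"width",abs(sL-sR),"centre",c)
zr=.242; cn=edge((0,0),(1,1),(0,1),1)
pts=[]
for th in np.radians(np.r_[195:345:4]):
    u=np.array([np.cos(th),np.sin(th)]); d=np.arange(60,100,.25); q=(np.array([318,250])+d[:,None]*u).astype(np.float32)
    v=cv2.remap(g.astype(np.float32),q[:,:1].copy(),q[:,1:].copy(),1)[:,0]; gr=abs(np.gradient(np.convolve(v,np.ones(5)/5,'same')))[4:-4]; pts.append(q[4:-4][gr.argmax()])
P=np.array([[p] for p in pts]); 
for z in(.239,.242): print("rim",circ(m,P,z))
E
```

```text
(array([0.10313256, 0.99466765], dtype=float32), array([0.57920444, 0.00662398], dtype=float32)) (array([ 0.9942099 , -0.10745551], dtype=float32), array([0.56077653, 0.07144558], dtype=float32)) (array([ 0.996342  , -0.08545534], dtype=float32), array([ 0.5498748 , -0.05799696], dtype=float32))
yaw 174.0804141321164 width 0.12987663 centre [0.51430739 0.01097731]
rim (array([0.516 , 0.0137]), 0.044)
rim (array([0.5174, 0.0139]), 0.0432)
```

Request:
step_arm(
  moves=[
    {"dp":[0.3,1,40],"dr":[0,0,0],"fingers":1},
    {"dp":[0,0,50],"dr":[0,0,0],"fingers":1},
    {"dp":[0,0,45],"dr":[0,0,0],"fingers":1},
    {"dp":[0,0,25],"dr":[0,0,0],"fingers":1},
    {"dp":[0,0,8],"dr":[0,0,0],"fingers":1},
  ],
)

```text
time_s: 18.58
tool_pos: [0.5128, 0.0118, 0.0745]
tool_rot: [-179.9, 0.2, 9.0]
force: [0.5, 0.2, -1.3]
grip_width: 0.0137
grasp_force: 60.0
```

Request:
step_arm(
  moves=[
    {"dp":[0,0,2],"dr":[0,0,0],"fingers":1},
    {"dp":[0,0,2],"dr":[0,0,0],"fingers":1},
    {"dp":[0,0,2],"dr":[0,0,0],"fingers":1},
    {"dp":[0,0,2],"dr":[0,0,0],"fingers":1},
    {"dp":[0,0,2],"dr":[0,0,0],"fingers":1},
  ],
)

```text
time_s: 19.2
tool_pos: [0.5141, 0.0116, 0.0661]
tool_rot: [180.0, -0.0, 9.0]
force: [0.5, -0.2, -1.1]
grip_width: 0.014
grasp_force: 60.0
```

Request:
step_arm(
  moves=[
    {"dp":[0,0,1.5],"dr":[0,0,0],"fingers":1},
    {"dp":[0,0,1.5],"dr":[0,0,0],"fingers":1},
    {"dp":[0,0,1],"dr":[0,0,0],"fingers":1},
    {"dp":[0,0,0],"dr":[0,0,0],"fingers":1},
    {"dp":[0,0,0],"dr":[0,0,0],"fingers":1},
  ],
)

```text
time_s: 19.82
tool_pos: [0.514, 0.0118, 0.0621]
tool_rot: [180.0, -0.0, 9.0]
force: [-0.7, -0.1, -1.0]
grip_width: 0.0134
grasp_force: 60.0
```

Request:
step_arm(
  moves=[
    {"dp":[0,0,1],"dr":[0,0,0],"fingers":1},
    {"dp":[0,0,1],"dr":[0,0,0],"fingers":1},
    {"dp":[0,0,1],"dr":[0,0,0],"fingers":1},
    {"dp":[0,0,0],"dr":[0,0,0],"fingers":1},
    {"dp":[0,0,0],"dr":[0,0,0],"fingers":1},
  ],
)

```text
time_s: 20.45
tool_pos: [0.514, 0.0116, 0.059]
tool_rot: [180.0, 0.0, 9.0]
force: [-0.5, -0.1, -1.2]
grip_width: 0.0134
grasp_force: 60.0
```

Request:
step_arm(
  moves=[
    {"dp":[0,0,1],"dr":[0,0,0],"fingers":1},
    {"dp":[0,0,1],"dr":[0,0,0],"fingers":1},
    {"dp":[0,0,0],"dr":[0,0,0],"fingers":1},
    {"dp":[0,0,0],"dr":[0,0,0],"fingers":1},
    {"dp":[0,0,0],"dr":[0,0,0],"fingers":1},
  ],
)

```text
time_s: 21.08
tool_pos: [0.5144, 0.0113, 0.0572]
tool_rot: [180.0, -0.0, 9.0]
force: [0.8, -3.0, 1.7]
grip_width: 0.0137
grasp_force: 60.0
```

Request:
step_arm(
  moves=[
    {"dp":[0,0.8,0],"dr":[0,0,0],"fingers":1},
    {"dp":[0,0,1],"dr":[0,0,0],"fingers":1},
    {"dp":[0,0,0],"dr":[0,0,0],"fingers":1},
    {"dp":[0,0,0],"dr":[0,0,0],"fingers":1},
    {"dp":[0,0,0],"dr":[0,0,0],"fingers":1},
  ],
)

```text
time_s: 21.7
tool_pos: [0.5145, 0.0113, 0.0564]
tool_rot: [-180.0, -0.0, 9.0]
force: [0.4, -1.1, 6.2]
grip_width: 0.0138
grasp_force: 60.0
```

Request:
step_arm(
  moves=[
    {"dp":[0,0,1],"dr":[0,0,0],"fingers":1},
    {"dp":[0,0,0],"dr":[0,0,0],"fingers":1},
    {"dp":[0,0,1],"dr":[0,0,0],"fingers":1},
    {"dp":[0,0,0],"dr":[0,0,0],"fingers":1},
    {"dp":[0,0,0],"dr":[0,0,0],"fingers":1},
  ],
)

```text
time_s: 22.32
tool_pos: [0.5142, 0.0111, 0.0538]
tool_rot: [-180.0, -0.0, 9.0]
force: [2.0, -2.1, -0.5]
grip_width: 0.0135
grasp_force: 60.0
```

The force rose and then dropped at TCP z 0.0538, so the rim has passed the noses. I go on to the seat and press.

Request:
step_arm(
  moves=[
    {"dp":[0,0,2],"dr":[0,0,0],"fingers":1},
    {"dp":[0,0,1.5],"dr":[0,0,0],"fingers":1},
    {"dp":[0,0,1.5],"dr":[0,0,0],"fingers":1},
    {"dp":[0,0,0],"dr":[0,0,0],"fingers":1},
    {"dp":[0,0,0],"dr":[0,0,0],"fingers":1},
  ],
)

```text
time_s: 22.95
tool_pos: [0.5138, 0.011, 0.0489]
tool_rot: [180.0, 0.0, 9.0]
force: [-0.8, -1.1, -2.7]
grip_width: 0.0135
grasp_force: 60.0
```

Request:
step_arm(
  moves=[
    {"dp":[0,0,1],"dr":[0,0,0],"fingers":1},
    {"dp":[0,0,1],"dr":[0,0,0],"fingers":1},
    {"dp":[0,0,0],"dr":[0,0,0],"fingers":1},
    {"dp":[0,0,0],"dr":[0,0,0],"fingers":1},
    {"dp":[0,0,0],"dr":[0,0,0],"fingers":1},
  ],
)

```text
time_s: 23.58
tool_pos: [0.5144, 0.0112, 0.0479]
tool_rot: [180.0, -0.0, 9.0]
force: [-1.9, -0.2, 5.1]
grip_width: 0.0135
grasp_force: 60.0
```

Request:
step_arm(
  moves=[
    {"dp":[0,0,1],"dr":[0,0,0],"fingers":1},
    {"dp":[0,0,1],"dr":[0,0,0],"fingers":1},
    {"dp":[0,0,0],"dr":[0,0,0],"fingers":1},
    {"dp":[0,0,0],"dr":[0,0,0],"fingers":1},
    {"dp":[0,0,0],"dr":[0,0,0],"fingers":1},
  ],
)

```text
time_s: 24.2
tool_pos: [0.5144, 0.0111, 0.0479]
tool_rot: [179.9, 0.1, 9.0]
force: [-9.8, -1.7, 22.8]
grip_width: 0.0137
grasp_force: 60.0
```

Request:
step_arm(
  moves=[
    {"dp":[0,0,1],"dr":[0,0,0],"fingers":1},
    {"dp":[0,0,0],"dr":[0,0,0],"fingers":1},
    {"dp":[0,0,0],"dr":[0,0,0],"fingers":1},
    {"dp":[0,0,0],"dr":[0,0,0],"fingers":1},
    {"dp":[0,0,0],"dr":[0,0,0],"fingers":1},
  ],
)

```text
time_s: 24.82
tool_pos: [0.5144, 0.0111, 0.0478]
tool_rot: [179.9, 0.1, 9.0]
force: [-13.0, -1.6, 30.3]
grip_width: 0.0136
grasp_force: 60.0
```

```bash
python3 - <<'E'
from h import *
o=env.get_obs(); print(o["tool_pos"],o["force"],o["wrist_torque"],o["grip_width"])
S=env.read_camera("side")[:,:,::-1];cv2.imwrite("pics/s3.png",cv2.resize(S[110:280,240:460],None,fx=3,fy=3,interpolation=cv2.INTER_CUBIC))
E
```

```text
[0.51442693 0.01111803 0.0478373 ] [-13.04344768  -1.55731432  30.31552011] [-0.18821146  2.82651101  0.0422762 ] 0.013590400413322955
```

View pics/s3.png

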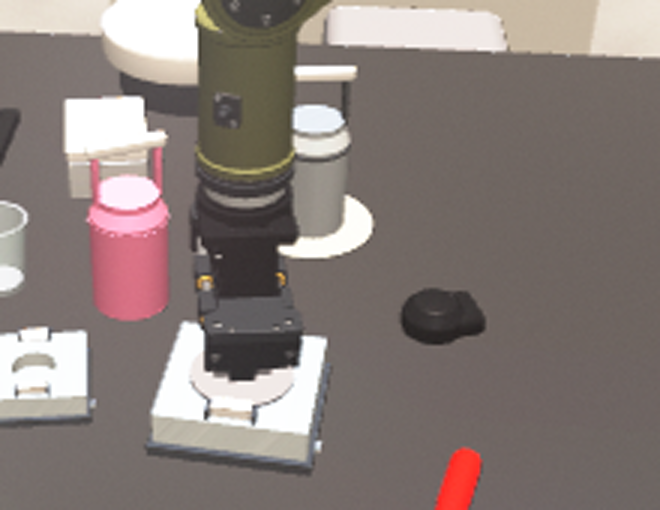

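The side view shows the cover flat on the seat under the near catch (crop (233,412)), the canister upright on the mat at (320,180), and the push steady at 30 N. The force drop and the TCP height, which puts the cover at about 23.8 mm, agree that it is home. I hand it in.

```bash
python3 -c "
from cell import env
print(env.sign_off())"
```

```text
the job is handed in; nothing more can be done
None
```

The canister is standing upright and released on the mat. The cover is pressed home and was still held down with about 30 N when I handed the job in; no verdict came back, and only the near catch was visible in the last picture.

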